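# Load a stone sample into the edge polisher

### The arm

A 6-joint arm with a two-finger parallel gripper is mounted at the origin on the work surface. World frame = base frame: x ahead of the robot, y to its left, z up, the work surface at z = 0. Lengths are in m, angles in rad, forces in N, time in s.
With the tool pointing down it reaches from about 0.225 to 0.875 m from the base axis. Payload 3.4 kg.
Tool frame: the origin (TCP) lies at the very end of the fingers, on their centre line; the grasp point (between the pads) lies 19 mm behind it; z points along the fingers, y is the line along which they close (so a half turn about z gives the same grasp; the last joint's range is limited). The gripper opens to 85 mm and grips with 20 to 120 N. Pads are 22 mm wide; open, the fingers measure 114 mm over their backs; the gripper's body (76 mm by 85 mm) begins 54 mm behind the grasp point. The pads swing forward as they close: fully open they stand 13 mm farther back than shut.
Start: joints at [1.053, 0.276, 1.505, -0, 1.361, -0.121], TCP at [0.222, 0.53, 0.231] pointing down, gripper open.
Joint ranges: [-2.89, 2.89], [-0.75, 2.08], [0.22, 2.7], [-1.18, 4.32], [0.11, 2.71], [-2.7, 2.7]. Speed limits (rad/s): [2.57, 2.57, 3.14, 3.14, 3.14, 3.14].

### API

Orientations are given as a unit quaternion [w, x, y, z].
In Python, from rig import manip, get_image, camera_info gives the robot as it stands. The module is installed in compiled form; this text tells all that it offers.
- The arm moves only by the shell command python3 -m crank 'ROWS' [FORCE]. ROWS is a JSON object of lists of equal length, an entry for each row: "translation": the shift along the tool's x, y, z in mm, a list of three; "roll": the turn about the tool's z in rad; "fingers": the opening, from 0 (shut) to 1 (fully open). A call has 1 to 8 rows; each row shifts and turns the commanded pose from where the row before left it, along the tool's axes as they then stand; what a row does not reach is not made up. A row lasts 1/10 s, in which the tool goes at most 50 mm and 8.59 degrees, less where a joint would pass 70% of its speed; a pose out of reach is approached as far as the arm can. A call is refused whole if a number of a shift passes 50 or a number of a turn 0.15, either way. A call with a gripper value outside its range is refused whole. The fingers move at their own pace and stop on an object; FORCE is the grip in N (left out, the last holds). Time passes only in rows, so rows that do not move let the fingers close. It gives the time, the measured TCP pose, the force, the opening and the grip force at its end, in the units of the state.
- manip.get_state(): the state, without advancing time (a new reading comes with each control period).
- get_image(name): name is "scene" or "top" or "wrist"; returns the picture (480x640x3 uint8, blue, green, red); there is no depth.
- camera_info(name): a dict with "mtx" (3x3 intrinsics, pixels), "D" ([k1, k2, p1, p2, k3] as OpenCV has them; the pictures are not rectified), "rvec" (rotation vector, rad) and "tvec" (3), from world to camera coordinates, as OpenCV has them. Camera axes: x right, y down, z forward; pixel columns grow to the right and rows downward; lengths in m; the calibration is good to about 2 mm. A picture is of the moment at which its call begins: read the wrist's pose just before it. camera_info takes no time and is no camera call; for the wrist camera it gives the pose at the moment of the call.
- manip.sign_off(): hands the job in; it is judged then, once.
The state is a dict: "clock": time; "qpos": joint angles; "qd": joint speeds; "effort": joint torques, N m; "position": TCP position; "ee_rot": TCP orientation; "contact_force": force on the tool from outside, world axes, zero at the start; "moment": the same for the moment, N m; "width": finger opening in m; "gripper_force": force on a finger pad.
Only numpy, scipy, OpenCV 4.12 (cv2) and the standard library are available. Lean on these libraries where they do the work, as an engineer would, in place of code of your own. Each camera call takes 0.05 s, during which the arm holds its last target. There are 200 camera calls.

### The job

Draw the dark stone sample straight out from under the low aluminium shelf, lift it over the drip rail and set it down gently, flat on the table in front of the mouth of the grey polisher's hood, its clipped nose towards the mouth, and let go of it there. Then, from its square tail end, push it along the table into the hood, nose first and straight, until its nose meets the sprung stop pad hidden inside and the pad is pressed firmly right back against its hard end; do not ram it. Leave it there resting against the pad, let go, and leave the other things on the table where they are.

Things in the scene. Friction and masses are not known exactly. Their poses are not given: they have to be found in the camera images.
- sample: loose dark grey stone bar, 150 long (its x) x 60 wide (its y) x 30 high mm, 0.55 to 0.75 kg, about 3 to 8 N to slide on the table; origin at the centre of its underside. The nose end at its -x has both corners cut off at 45 degrees by 20 mm, leaving a flat 20 mm wide; the sides are parallel from 20 mm behind the nose to the tail; the tail end at +x is square. At the start it lies on the table under the shelf's roof, its nose end sticking out by about 66 mm
- nose (a point): middle of the flat nose face of the sample, 15 mm above its underside; axes as the sample's
- tail (a point): middle of the square tail face of the sample, 15 mm above its underside; axes as the sample's
- shelf: fixed low aluminium pocket, 140 deep (x) x 100 wide (y) mm; origin at the centre of its underside on the table. Open towards its -x, where the front edge of the roof lies 70 mm from the origin; walls 8 mm thick at both sides leave 84 mm between them, the roof's underside is 40 mm and its top 46 mm above the table (60 mm at the rims along its sides); the back is closed. It may stand left or right of the drip rail
- guard: fixed grey edge polisher, not running: a hood 140 deep (x) x 100 wide (y) mm, origin at the centre of the hood's underside on the table. Its mouth opens towards its -x, 70 mm from the origin; 84 mm between the side walls, underside of the roof 40 mm, top 46 mm above the table. Motor behind the hood (+x side), up to 117 mm high. Stands on the other side of the drip rail from the shelf
- backstop: fixed bar in the hood, 64 mm behind the guard's origin (+x), axes as the guard's. Carries an adjustable slide, not to be seen or read, with a sprung rubber pad 60 mm wide facing the mouth: the free pad's face lies 42 to 77 mm inside the mouth. The pad gives 8 mm on a light spring (0.5 to 1 N, too weak to push the sample back), then meets its hard end; a firm press is about 10 N, ramming over 45 N
- drip_rail: fixed black rubber strip on the table between shelf and polisher, 340 long (x) x 16 wide (y) x 20 high mm; origin at the centre of its underside
- disc: bystander: polishing disc, black, 76 mm across, 18 mm high, lying on the shelf's roof; origin at its underside
- spray: bystander: white bottle, 60 mm across, 170 mm high; origin at its underside
- flask: bystander: white bottle, 68 mm across, 150 mm high; origin at its underside
- rubbing_block: bystander: black rubber block 90 x 50 x 30 mm; origin at its underside
- lifter: bystander: black suction cup 96 mm across with a grey bar on top, 70 mm high; origin at its underside
- offcut: bystander: grey concrete tile 80 x 110 x 20 mm; origin at its underside
- brush: bystander: hand brush lying on the table, about 200 mm long; origin at its underside
Mind the look-alikes: they are no part of the job. Of the things that look like the sample, the largest one is meant.

How it is judged:
By the outcome, as a careful person would: the job done as asked, in the order asked, and still so for the second after the job is handed in, with the robot touching nothing.
It also fails if it takes over 64 s, if anything falls off the work surface, if the arm or the gripper's body presses on something with over 40 N, if the wrist force passes 120 N, or if a joint passes its speed limit or range.

## Working session

There is one attempt and no reset: what is moved stays moved. The work goes in short steps, Python scripts to look and compute and a shell command to move; the robot and the scene stay as the last step left them, time stands still between calls to the robot, and variables do not carry over. Pictures are saved under pics/ and viewed, at most 10 in all, crops included, and the job is handed in when it is done.

```bash
mkdir -p pics; cat > h.py <<'E'
import cv2, numpy as np
from rig import manip, get_image, camera_info
def ray(ci,px):
    K=np.array(ci["mtx"],float);D=np.array(ci["D"],float)
    R=cv2.Rodrigues(np.array(ci["rvec"],float))[0];t=np.array(ci["tvec"],float).ravel()
    u=cv2.undistortPoints(np.array(px,float).reshape(-1,1,2),K,D).reshape(-1,2)
    d=np.c_[u,np.ones(len(u))]@R
    return -R.T@t,d
def onplane(ci,px,z):
    c,d=ray(ci,px); s=(z-c[2])/d[:,2]; return c+s[:,None]*d
def proj(ci,P):
    return cv2.projectPoints(np.array(P,float).reshape(-1,3),np.array(ci["rvec"],float),np.array(ci["tvec"],float),np.array(ci["mtx"],float),np.array(ci["D"],float))[0].reshape(-1,2)
E
python3 - <<'E'
from h import *
import json
for n in ("top","scene"):
    ci=camera_info(n); im=get_image(n); cv2.imwrite(f"pics/{n}0.png",im)
    json.dump({k:np.array(v).tolist() for k,v in ci.items()},open(f"{n}.json","w"))
    print(n,ray(ci,[[320,240]]))
print(manip.get_state())
E
```

```text
top (array([0.4925123 , 0.01482285, 1.34941773]), array([[ 0.06036798, -0.00670657, -0.99816378]]))
scene (array([0.95413701, 0.60373307, 1.12296246]), array([[-0.31586571, -0.4741325 , -0.82194695]]))
{'clock': 0.1, 'qpos': array([ 1.05299204e+00,  2.76582104e-01,  1.50600649e+00, -4.77025519e-06,
        1.36070392e+00, -1.21022363e-01]), 'qd': array([-0.00086303, -0.00074184, -0.00260472, -0.0008319 , -0.00010388,
        0.00015959]), 'effort': array([ 1.48504438e-03, -4.17700338e+01, -2.46404725e+01,  1.43836855e-04,
        5.84258727e-03,  1.12140765e-05]), 'position': array([0.22199554, 0.52991128, 0.23049752]), 'ee_rot': array([-2.64671896e-04,  1.97091551e-01,  9.80384720e-01, -8.07672711e-04]), 'contact_force': array([ 0.17403981, -0.68004456, -0.13011352]), 'moment': array([ 0.0234942 ,  0.01324337, -0.02532648]), 'gripper_force': 0.0, 'width': 0.08569804699076505}
```

View pics/top0.png

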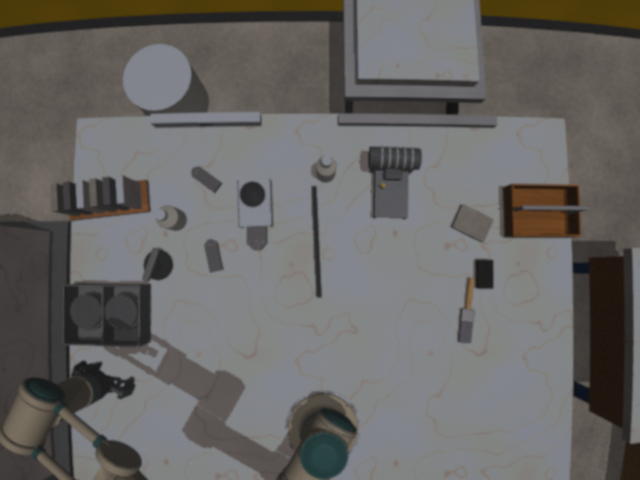

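View pics/scene0.png

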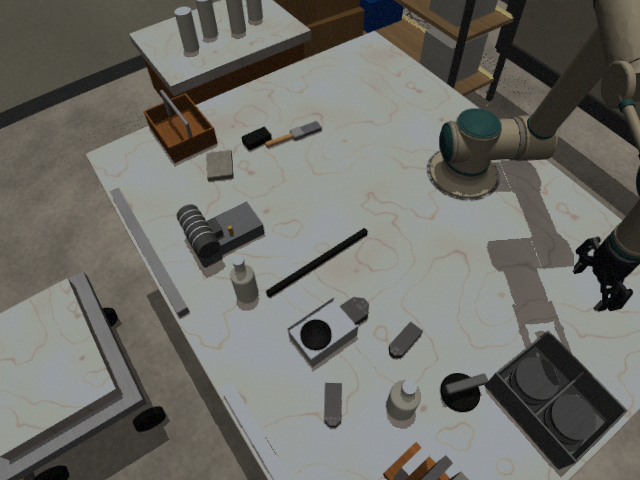

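The top view shows the shelf at about (255,203) with the disc on it and the sample's nose sticking out towards the robot at (257,237). The rail runs from (314,187) to (319,296). The hood is at (390,193) with its mouth at row 217, facing the robot. In the scene view, the two small grey bars at (405,340) and (333,403) are look-alikes.

```bash
python3 - <<'E'
from h import *
im=cv2.imread("pics/top0.png"); ci=camera_info("top")
c=cv2.resize(im[140:260,230:430],None,fx=4,fy=4,interpolation=cv2.INTER_CUBIC)
c=cv2.convertScaleAbs(c,alpha=1.8); cv2.imwrite("pics/crop.png",c)
def p(n,px,z): print(n,onplane(ci,px,z).round(4).tolist())
p("sample nose, flat",[[257,249]],.03)
p("shelf roof",[[238,178],[272,178],[272,226],[238,226]],.053)
p("hood",[[374,172],[408,170],[408,217],[374,217]],.046)
p("rail",[[314,187],[319,296]],.02)
m=(cv2.cvtColor(im,cv2.COLOR_BGR2GRAY)<100).astype(np.uint8)
n,l,s,cc=cv2.connectedComponentsWithStats(m)
for i in range(n):
    if 150<s[i][4]<4000: 
        ct=cv2.findContours((l==i).astype(np.uint8),0,2)[0][0]
        print(s[i].tolist(),cc[i].round(1),[np.round(v,1) for v in cv2.minAreaRect(ct)])
E
```

```text
sample nose, flat [[0.5456, 0.1946, 0.03]]
shelf roof [[0.7564, 0.2501, 0.053], [0.7559, 0.1485, 0.053], [0.6125, 0.1476, 0.053], [0.6128, 0.2483, 0.053]]
hood [[0.7756, -0.1564, 0.046], [0.7823, -0.2596, 0.046], [0.6398, -0.2569, 0.046], [0.6397, -0.1548, 0.046]]
rail [[0.7345, 0.0238, 0.02], [0.4046, 0.0092, 0.02]]
[352, 0, 127, 88, 1257] [398.1  69.3] [array([396.6,  69.3]), array([150.9,  70.5]), np.float64(33.6)]
[152, 116, 110, 12, 537] [207.7 124.1] [array([206.7, 124.3]), array([  9.7, 109.2]), np.float64(86.3)]
[338, 116, 158, 12, 690] [416.9 124.2] [array([416.3, 124.3]), array([157.3,   9. ]), np.float64(2.8)]
[360, 146, 62, 73, 3071] [389.9 177.9] [array([389.7, 182. ]), array([61.1, 71.2]), np.float64(1.9)]
[312, 159, 23, 24, 258] [321.8 172.2] [array([323. , 171.3]), array([23.7, 18.6]), np.float64(38.7)]
[192, 167, 30, 26, 388] [205.9 178.7] [array([205.4, 178.3]), array([32.6, 12.4]), np.float64(36.9)]
[239, 181, 26, 26, 528] [251.9 193.9] [array([251.5, 193.5]), array([25., 25.]), np.float64(90.0)]
[311, 186, 11, 112, 677] [316.  241.7] [array([315.7, 241.5]), array([111.3,   6.7]), np.float64(87.3)]
[451, 205, 40, 37, 771] [471.1 224.1] [array([470.5, 223.1]), array([36.2, 25.6]), np.float64(25.0)]
[168, 208, 19, 23, 221] [179.  220.4] [array([178.5, 220. ]), array([15.5, 22.2]), np.float64(16.7)]
[247, 226, 21, 24, 452] [257.  236.7] [array([257. , 237.5]), array([23., 20.]), np.float64(90.0)]
[205, 239, 18, 33, 430] [213.2 255.5] [array([213.1, 254.7]), array([32.4, 14. ]), np.float64(78.1)]
[473, 259, 21, 30, 598] [483.4 273.6] [array([483. , 273.5]), array([29., 20.]), np.float64(90.0)]
[457, 278, 16, 65, 479] [464.7 319.6] [array([466.4, 310.1]), array([14.3, 64.6]), np.float64(5.7)]
```

View pics/crop.png

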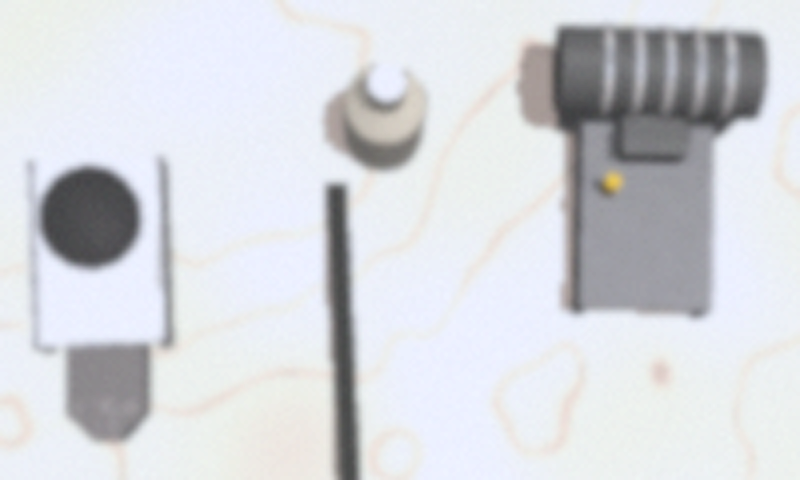

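The enlarged crop shows the shelf's front edge near row 226 and the sample's sides at columns 247 to 267. Everything is close to aligned with world x, and the hood mouth is at row 217. First I turn the tool (y to world y) and fly to a hover point for a closer look.

```bash
python3 -m crank '{"translation":[[0,0,0],[0,0,0],[0,0,0]],"roll":[-0.13,-0.13,-0.13],"fingers":[1,1,1]}' 30 && python3 -m crank '{"translation":[[-32,-33,0],[-32,-33,0],[-32,-33,0],[-32,-33,0],[-32,-33,0],[-32,-33,0],[-32,-33,0],[-32,-33,0]],"roll":[0,0,0,0,0,0,0,0],"fingers":[1,1,1,1,1,1,1,1]}' && python3 -m crank '{"translation":[[-25,-33,0],[-25,-33,0],[0,0,0],[0,0,0]],"roll":[0,0,0,0],"fingers":[1,1,1,1]}'
python3 - <<'E'
from h import *
import json
s=manip.get_state(); print(s["position"],s["ee_rot"],s["qpos"])
ci=camera_info("wrist"); im=get_image("wrist"); cv2.imwrite("pics/w1.png",im)
json.dump({k:np.array(v).tolist() for k,v in ci.items()},open("w1.json","w")); print(ray(ci,[[320,240]]))
E
```

```text
clock: 0.4
position: [0.2221, 0.53, 0.2308]
ee_rot: [-0.0, 0.001, 1.0, -0.0]
contact_force: [0.4, -0.0, -0.1]
width: 0.0853
gripper_force: 0.0
clock: 1.2
position: [0.4773, 0.263, 0.231]
ee_rot: [-0.0, 0.003, 1.0, 0.0]
contact_force: [0.4, 0.5, 0.1]
width: 0.0855
gripper_force: 0.0
clock: 1.6
position: [0.526, 0.1975, 0.2306]
ee_rot: [-0.001, 0.005, 1.0, 0.0]
contact_force: [-1.3, 0.3, -0.5]
width: 0.0856
gripper_force: 0.0
[0.52600309 0.19754065 0.23063718] [-8.65987439e-04  4.56761657e-03  9.99989180e-01  1.66754439e-04] [ 2.34941036e-01  2.57351057e-01  1.53290515e+00  7.52647200e-04
  1.35293992e+00 -1.32688329e+00]
(array([0.45277956, 0.198353  , 0.37388578]), array([[ 0.29193142, -0.01741228, -0.9564222 ]]))
```

View pics/w1.png

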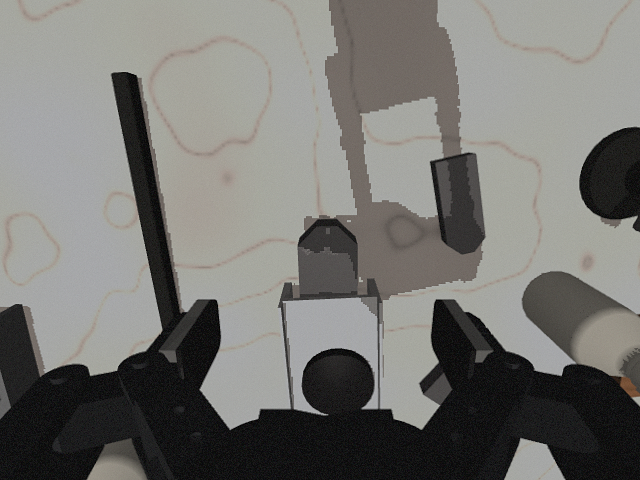

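The wrist view shows the sample's top with its sides at columns 299 and 357. The nose is near rows 220 to 235 and the shelf's front edge at row 297. The rail is on the left and a look-alike on the right at (457,205).

```bash
python3 - <<'E'
from h import *
import json
im=cv2.imread("pics/w1.png"); ci=json.load(open("w1.json")); g=cv2.GaussianBlur(cv2.cvtColor(im,cv2.COLOR_BGR2GRAY),(3,3),0)
for c in (322,328,334): print(c,[(r,int(g[r,c])) for r in range(210,304,2)])
for r in (262,272,282): print(r,[(c,int(g[r,c])) for c in list(range(292,306))+list(range(350,364))])
print(onplane(ci,[[298.5,262],[298.5,282],[357.5,262],[357.5,282]],.03).round(4).tolist())
print(onplane(ci,[[328,220],[328,226],[328,232],[328,250]],.03).round(4).tolist(), onplane(ci,[[328,219]],0))
print("roof",onplane(ci,[[282,300],[380,297],[330,298]],.046).round(4).tolist())
E
```

```text
322 [(210, 157), (212, 153), (214, 139), (216, 93), (218, 84), (220, 29), (222, 27), (224, 29), (226, 45), (228, 54), (230, 54), (232, 54), (234, 56), (236, 55), (238, 53), (240, 55), (242, 56), (244, 54), (246, 54), (248, 54), (250, 60), (252, 87), (254, 83), (256, 84), (258, 84), (260, 83), (262, 82), (264, 82), (266, 83), (268, 83), (270, 82), (272, 81), (274, 80), (276, 81), (278, 81), (280, 82), (282, 82), (284, 79), (286, 80), (288, 81), (290, 82), (292, 60), (294, 52), (296, 58), (298, 82), (300, 162), (302, 168)]
328 [(210, 166), (212, 167), (214, 164), (216, 116), (218, 80), (220, 31), (222, 28), (224, 27), (226, 44), (228, 78), (230, 85), (232, 86), (234, 64), (236, 55), (238, 55), (240, 55), (242, 55), (244, 54), (246, 63), (248, 86), (250, 85), (252, 87), (254, 88), (256, 83), (258, 82), (260, 83), (262, 84), (264, 82), (266, 83), (268, 82), (270, 82), (272, 82), (274, 82), (276, 81), (278, 82), (280, 82), (282, 81), (284, 80), (286, 80), (288, 81), (290, 81), (292, 61), (294, 51), (296, 55), (298, 82), (300, 170), (302, 167)]
334 [(210, 166), (212, 167), (214, 167), (216
[... 1068 characters left out ...]
, 100), (359, 109), (360, 107), (361, 107), (362, 108), (363, 108)]
282 [(292, 157), (293, 164), (294, 159), (295, 163), (296, 166), (297, 167), (298, 147), (299, 102), (300, 79), (301, 79), (302, 80), (303, 81), (304, 81), (305, 80), (350, 81), (351, 81), (352, 82), (353, 81), (354, 80), (355, 81), (356, 81), (357, 86), (358, 104), (359, 121), (360, 125), (361, 124), (362, 119), (363, 110)]
[[0.5808, 0.17, 0.03], [0.6027, 0.1694, 0.03], [0.5813, 0.2297, 0.03], [0.6033, 0.2301, 0.03]]
[[0.5374, 0.2002, 0.03], [0.5435, 0.2001, 0.03], [0.5496, 0.2001, 0.03], [0.5683, 0.2, 0.03]] [[0.54369433 0.20034261 0.        ]]
roof [[0.615, 0.1537, 0.046], [0.6126, 0.2512, 0.046], [0.6132, 0.2015, 0.046]]
```

```bash
python3 -m crank '{"translation":[[-30,1,0],[-29,2,0],[0,0,45],[0,0,45],[0,0,45],[0,0,35],[0,0,20],[0,0,0]],"roll":[0,0,0,0,0,0,0,0],"fingers":[1,1,1,1,1,1,1,1]}' 30 && python3 -m crank '{"translation":[[0,0,15],[0,0,12],[0,0,8],[0,0,0],[0,0,0]],"roll":[0,0,0,0,0],"fingers":[1,1,1,1,1]}' && python3 -m crank '{"translation":[[0,0,0],[0,0,0],[0,0,0],[0,0,0],[0,0,0],[0,0,0],[0,0,0],[0,0,0]],"roll":[0,0,0,0,0,0,0,0],"fingers":[0.6,0.6,0.5,0.5,0.5,0.5,0.5,0.5]}' 40
```

```text
clock: 2.45
position: [0.5812, 0.2019, 0.038]
ee_rot: [-0.004, 0.002, 1.0, -0.001]
contact_force: [-0.5, -0.8, 0.2]
width: 0.0852
gripper_force: 0.0
clock: 2.95
position: [0.5853, 0.2011, 0.0068]
ee_rot: [0.0, 0.003, 1.0, 0.0]
contact_force: [0.5, -0.2, -0.4]
width: 0.0852
gripper_force: 0.0
clock: 3.75
position: [0.5855, 0.2007, 0.0073]
ee_rot: [0.001, 0.003, 1.0, -0.0]
contact_force: [-0.6, -2.1, 5.9]
width: 0.0589
gripper_force: 45.7
```

```bash
python3 -m crank '{"translation":[[0,0,-1],[8,0,0],[15,0,0],[20,0,0],[20,0,0],[20,0,0],[20,0,0],[10,0,0]],"roll":[0,0,0,0,0,0,0,0],"fingers":[0.5,0.5,0.5,0.5,0.5,0.5,0.5,0.5]}' 60 && python3 -m crank '{"translation":[[0,0,0],[0,0,0],[0,0,0]],"roll":[0,0,0],"fingers":[0.5,0.5,0.5]}' 60
```

```text
clock: 4.55
position: [0.4705, 0.2018, 0.0074]
ee_rot: [0.0, 0.003, 1.0, 0.0]
contact_force: [2.7, 1.1, -1.6]
width: 0.0587
gripper_force: 66.0
clock: 4.85
position: [0.4691, 0.2017, 0.0074]
ee_rot: [-0.003, 0.004, 1.0, -0.0]
contact_force: [-7.7, 1.8, 9.3]
width: 0.0587
gripper_force: 67.2
```

```bash
python3 -m crank '{"translation":[[0,0,0],[0,0,0],[0,0,0],[0,0,0],[0,0,0],[0,0,0],[0,0,0],[0,0,0]],"roll":[0,0,0,0,0,0,0,0],"fingers":[1,1,1,1,1,1,1,1]}' 60 && python3 -m crank '{"translation":[[0,0,-30],[0,0,-50],[0,0,-50],[0,0,-40],[0,0,0],[0,0,0]],"roll":[0,0,0,0,0,0],"fingers":[1,1,1,1,1,1]}' 
python3 - <<'E'
from h import *
import json
s=manip.get_state(); print(s["position"],s["ee_rot"])
ci=camera_info("wrist"); im=get_image("wrist"); cv2.imwrite("pics/w2.png",im)
json.dump({k:np.array(v).tolist() for k,v in ci.items()},open("w2.json","w"))
E
```

```text
clock: 5.65
position: [0.472, 0.2017, 0.0073]
ee_rot: [0.0, 0.003, 1.0, 0.0]
contact_force: [0.4, -0.2, -0.6]
width: 0.0849
gripper_force: 0.0
clock: 6.25
position: [0.4723, 0.2017, 0.1782]
ee_rot: [0.001, 0.003, 1.0, 0.0]
contact_force: [-0.2, -0.4, -0.6]
width: 0.0854
gripper_force: 0.0
[0.47226876 0.20173247 0.17821981] [1.13612561e-03 3.37102664e-03 9.99993620e-01 3.24621621e-04]
```

View pics/w2.png

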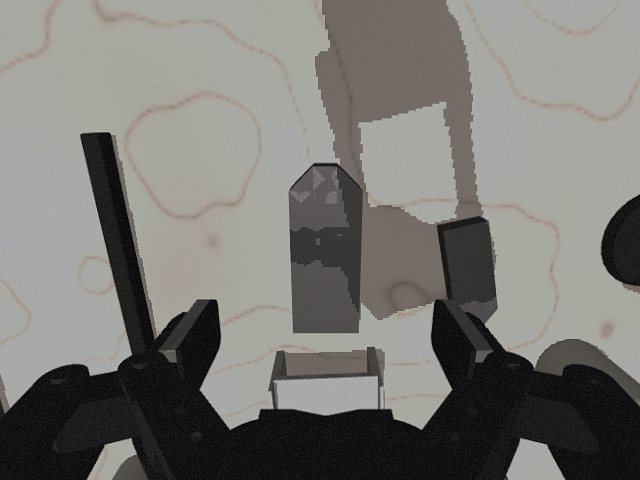

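The whole sample is now clear of the shelf. Its tail corners are at (293,333) and (359,333), and its nose flat is near (326,167).

```bash
python3 - <<'E'
from h import *
import json
im=cv2.imread("pics/w2.png"); ci=json.load(open("w2.json"));g=cv2.GaussianBlur(cv2.cvtColor(im,cv2.COLOR_BGR2GRAY),(3,3),0).astype(int)
print(onplane(ci,[[293,333],[359,333],[311,167],[341,167],[290,195],[362,195]],.03).round(4).tolist())
print([(r,g[r,326]) for r in list(range(158,176))+list(range(328,338))])
for r in (200,320): print(r,[(c,g[r,c]) for c in list(range(286,297))+list(range(355,366))])
E
```

```text
[[0.5774, 0.1717, 0.03], [0.5778, 0.232, 0.03], [0.4279, 0.1909, 0.03], [0.4281, 0.2147, 0.03], [0.4502, 0.1734, 0.03], [0.4506, 0.2318, 0.03]]
[(158, np.int64(169)), (159, np.int64(169)), (160, np.int64(170)), (161, np.int64(165)), (162, np.int64(133)), (163, np.int64(75)), (164, np.int64(34)), (165, np.int64(36)), (166, np.int64(65)), (167, np.int64(86)), (168, np.int64(91)), (169, np.int64(91)), (170, np.int64(91)), (171, np.int64(91)), (172, np.int64(91)), (173, np.int64(90)), (174, np.int64(90)), (175, np.int64(90)), (328, np.int64(79)), (329, np.int64(79)), (330, np.int64(79)), (331, np.int64(77)), (332, np.int64(94)), (333, np.int64(136)), (334, np.int64(165)), (335, np.int64(168)), (336, np.int64(167)), (337, np.int64(168))]
200 [(286, np.int64(170)), (287, np.int64(166)), (288, np.int64(139)), (289, np.int64(100)), (290, np.int64(86)), (291, np.int64(87)), (292, np.int64(88)), (293, np.int64(87)), (294, np.int64(87)), (295, np.int64(87)), (296, np.int64(92)), (355, np.int64(57)), (356, np.int64(57)), (357, np.int64(57)), (358, np.int64(57)), (359, np.int64(56)), (360, np.int64(56)), (361, np.int64(60)), (362, np.int64(78)), (363, np.int64(101)), (364, np.int64(109)), (365, np.int64(108))]
320 [(286, np.int64(168)), (287, np.int64(168)), (288, np.int64(167)), (289, np.int64(168)), (290, np.int64(170)), (291, np.int64(159)), (292, np.int64(123)), (293, np.int64(88)), (294, np.int64(78)), (295, np.int64(78)), (296, np.int64(78)), (355, np.int64(78)), (356, np.int64(78)), (357, np.int64(80)), (358, np.int64(96)), (359, np.int64(129)), (360, np.int64(155)), (361, np.int64(166)), (362, np.int64(168)), (363, np.int64(167)), (364, np.int64(167)), (365, np.int64(167))]
```

```bash
python3 -m crank '{"translation":[[-33,0,0],[0,0,40],[0,0,45],[0,0,40],[0,0,25],[0,0,15],[0,0,8],[0,0,0]],"roll":[0,0,0,0,0,0,0,0],"fingers":[1,1,1,1,1,1,1,1]}' && python3 -m crank '{"translation":[[0,0,0],[0,0,0],[0,0,0],[0,0,0],[0,0,0],[0,0,0],[0,0,0],[0,0,0]],"roll":[0,0,0,0,0,0,0,0],"fingers":[0.5,0.5,0.5,0.5,0.5,0.5,0.5,0.5]}' 80 && python3 -m crank '{"translation":[[0,0,-5],[0,0,-15],[0,0,-25],[0,0,-25],[0,0,-10],[0,0,0]],"roll":[0,0,0,0,0,0],"fingers":[0.5,0.5,0.5,0.5,0.5,0.5]}'; python3 -c "
from h import *
s=manip.get_state();print(s)"
```

```text
clock: 7.1
position: [0.5031, 0.2009, 0.002]
ee_rot: [-0.003, 0.003, 1.0, -0.001]
contact_force: [0.4, -0.4, 0.2]
width: 0.0855
gripper_force: 0.0
clock: 7.9
position: [0.5059, 0.2016, 0.0055]
ee_rot: [0.001, 0.003, 1.0, 0.0]
contact_force: [-0.1, -1.1, 6.1]
width: 0.0583
gripper_force: 89.5
clock: 8.5
position: [0.5055, 0.2016, 0.0851]
ee_rot: [0.001, 0.003, 1.0, 0.0]
contact_force: [-0.3, -0.4, -6.6]
width: 0.0584
gripper_force: 88.5
{'clock': 8.5, 'qpos': array([ 2.51530575e-01,  3.52113145e-01,  1.78914888e+00,  1.60077695e-04,
        9.98136172e-01, -1.31256152e+00]), 'qd': array([ 0.00017245,  0.02854638,  0.03372918, -0.00260867, -0.01582477,
       -0.0006093 ]), 'effort': array([ 7.28381309e-02, -4.55247974e+01, -2.18482035e+01,  6.38389320e-03,
        2.45174328e-01, -9.06821447e-05]), 'position': array([0.50550311, 0.20160604, 0.08512651]), 'ee_rot': array([1.04480708e-03, 3.39540446e-03, 9.99993631e-01, 3.41788587e-04]), 'contact_force': array([-0.31556961, -0.36064101, -6.62167675]), 'moment': array([-0.00251381, -0.06497366, -0.02873544]), 'gripper_force': 88.47257852554321, 'width': 0.05841124938025036}
```

```bash
python3 -m crank '{"translation":[[0,-20,0],[0,-40,0],[0,-45,0],[0,-45,0],[0,-45,0],[0,-45,0],[0,-45,0],[0,-45,0]],"roll":[0,0,0,0,0,0,0,0],"fingers":[0.5,0.5,0.5,0.5,0.5,0.5,0.5,0.5]}' && python3 -m crank '{"translation":[[0,-40,0],[0,-25,0],[0,-10,0],[0,0,0],[0,0,0],[0,0,0],[0,0,0],[0,0,0]],"roll":[0,0,0,0,0.1435,0.1435,0.1435,0.1435],"fingers":[0.5,0.5,0.5,0.5,0.5,0.5,0.5,0.5]}' && python3 -m crank '{"translation":[[0,0,0],[0,0,0],[0,0,0],[0,0,0],[0,0,0],[0,0,0],[0,0,0],[0,0,0]],"roll":[0.1435,0.1435,0.1435,0.1435,0.1435,0.1435,0.1435,0.1435],"fingers":[0.5,0.5,0.5,0.5,0.5,0.5,0.5,0.5]}' && python3 -m crank '{"translation":[[0,0,0],[0,0,0],[0,0,0],[0,0,0],[0,0,0],[0,0,0],[0,0,0],[0,0,0]],"roll":[0.1435,0.1435,0.1435,0.1435,0.1435,0.1435,0.1435,0.1435],"fingers":[0.5,0.5,0.5,0.5,0.5,0.5,0.5,0.5]}'&& python3 -m crank '{"translation":[[0,0,0],[0,0,0],[0,0,0],[0,0,0]],"roll":[0.1435,0.1435,0,0],"fingers":[0.5,0.5,0.5,0.5]}'; python3 - <<'E'
from h import *
print(manip.get_state())
ci=camera_info("top"); p=lambda px,z: print(onplane(ci,px,z).round(4).tolist())
p([[375.75,171.25],[408.75,172.5],[375,217],[407.5,217.5]],.046)
E
```

```text
clock: 9.3
position: [0.5011, -0.1297, 0.0825]
ee_rot: [-0.002, 0.003, 1.0, 0.001]
contact_force: [0.0, 0.4, -6.4]
width: 0.0583
gripper_force: 88.4
clock: 10.1
position: [0.5014, -0.201, 0.0834]
ee_rot: [-0.001, 0.288, 0.957, 0.001]
contact_force: [-0.0, -0.0, -6.5]
width: 0.0582
gripper_force: 88.5
clock: 10.9
position: [0.5014, -0.2009, 0.0834]
ee_rot: [-0.002, 0.762, 0.647, -0.0]
contact_force: [-0.1, 0.1, -5.3]
width: 0.0583
gripper_force: 88.5
clock: 11.7
position: [0.5014, -0.2009, 0.0834]
ee_rot: [-0.001, 0.992, 0.13, -0.001]
contact_force: [0.2, -0.3, -5.4]
width: 0.0581
gripper_force: 88.5
clock: 12.1
position: [0.5017, -0.2019, 0.0837]
ee_rot: [-0.001, 1.0, -0.009, -0.001]
contact_force: [-0.1, 1.1, -6.4]
width: 0.0581
gripper_force: 88.5
{'clock': 12.1, 'qpos': array([-5.11663490e-01,  3.51223627e-01,  1.79504052e+00,  6.94454043e-04,
        9.97296158e-01,  1.07674645e+00]), 'qd': array([-0.00765516, -0.00050632, -0.00993805, -0.00306083, -0.00146133,
        0.00481771]), 'effort': array([ 3.00077442e-02, -4.45561159e+01, -2.16729873e+01,  1.91429572e-02,
        2.08291808e-04,  3.61832895e-02]), 'position': array([ 0.5017312 , -0.20190721,  0.08371315]), 'ee_rot': array([-7.29539508e-04,  9.99959014e-01, -8.99536592e-03, -7.21559871e-04]), 'contact_force': array([-0.08370454,  1.08189906, -6.42752641]), 'moment': array([ 0.00665611, -0.01413998,  0.04756566]), 'gripper_force': 88.4515643119812, 'width': 0.05806832417304226}
[[0.7779, -0.1617, 0.046], [0.7747, -0.2617, 0.046], [0.6397, -0.1578, 0.046], [0.6382, -0.2554, 0.046]]
```

```bash
python3 -m crank '{"translation":[[20,1,0],[0,0,20],[0,0,25],[0,0,16],[0,0,8],[0,0,4],[0,0,0],[0,0,0]],"roll":[0,0,0,0,0,0,0,0],"fingers":[0.5,0.5,0.5,0.5,0.5,0.5,0.5,0.5]}' && python3 -m crank '{"translation":[[0,0,1],[0,0,1],[0,0,1],[0,0,0],[0,0,0]],"roll":[0,0,0,0,0],"fingers":[0.5,0.5,0.5,0.5,0.5]}'
```

```text
clock: 12.9
position: [0.523, -0.2053, 0.012]
ee_rot: [0.0, 1.0, -0.011, 0.001]
contact_force: [-0.5, 0.3, -5.8]
width: 0.0584
gripper_force: 88.3
clock: 13.4
position: [0.5222, -0.205, 0.0083]
ee_rot: [-0.0, 1.0, -0.011, 0.0]
contact_force: [0.9, 0.9, -4.8]
width: 0.0586
gripper_force: 88.3
```

```bash
python3 -m crank '{"translation":[[0,0,1],[0,0,0.5],[0,0,0],[0,0,0]],"roll":[0,0,0,0],"fingers":[0.5,0.5,0.5,0.5]}'; python3 -m crank '{"translation":[[0,0,0.5],[0,0,0.5],[0,0,0],[0,0,0]],"roll":[0,0,0,0],"fingers":[0.5,0.5,0.5,0.5]}'
```

```text
clock: 13.8
position: [0.5222, -0.205, 0.0067]
ee_rot: [-0.0, 1.0, -0.011, -0.0]
contact_force: [-0.8, -0.7, -7.1]
width: 0.0583
gripper_force: 88.3
clock: 14.2
position: [0.5222, -0.205, 0.0058]
ee_rot: [-0.0, 1.0, -0.011, -0.0]
contact_force: [-0.2, 0.0, -6.7]
width: 0.0585
gripper_force: 88.3
```

```bash
python3 -m crank '{"translation":[[0,0,0.5],[0,0,0.5],[0,0,0],[0,0,0]],"roll":[0,0,0,0],"fingers":[0.5,0.5,0.5,0.5]}'; python3 -m crank '{"translation":[[0,0,0.5],[0,0,0],[0,0,0]],"roll":[0,0,0],"fingers":[0.5,0.5,0.5]}'
```

```text
clock: 14.6
position: [0.5223, -0.205, 0.0056]
ee_rot: [0.0, 1.0, -0.011, 0.0]
contact_force: [-2.6, 1.5, 5.3]
width: 0.0581
gripper_force: 89.7
clock: 14.9
position: [0.5223, -0.205, 0.0055]
ee_rot: [0.0, 1.0, -0.011, 0.0]
contact_force: [-2.4, 1.9, 9.0]
width: 0.0583
gripper_force: 90.4
```

Touched down softly. Now I release, rise and look.

```bash
python3 -m crank '{"translation":[[0,0,-1],[0,0,0],[0,0,0],[0,0,0],[0,0,0],[0,0,0],[0,0,0]],"roll":[0,0,0,0,0,0,0],"fingers":[0.7,0.8,0.9,1,1,1,1]}' && python3 -m crank '{"translation":[[0,0,-30],[0,0,-45],[0,0,-45],[0,0,-45],[0,0,-45],[0,0,-30],[0,0,0],[0,0,0]],"roll":[0,0,0,0,0,0,0,0],"fingers":[1,1,1,1,1,1,1,1]}' 
python3 - <<'E'
from h import *
import json
s=manip.get_state(); print(s["position"],s["ee_rot"])
ci=camera_info("wrist"); im=get_image("wrist"); cv2.imwrite("pics/w3.png",im)
json.dump({k:np.array(v).tolist() for k,v in ci.items()},open("w3.json","w"))
E
```

```text
clock: 15.6
position: [0.5223, -0.205, 0.0053]
ee_rot: [-0.0, 1.0, -0.011, 0.0]
contact_force: [0.8, -0.4, -0.3]
width: 0.0855
gripper_force: 0.0
clock: 16.4
position: [0.5222, -0.205, 0.2458]
ee_rot: [0.0, 1.0, -0.011, 0.001]
contact_force: [0.3, -0.7, -1.0]
width: 0.085
gripper_force: 0.0
[ 0.52222467 -0.20500295  0.24576546] [ 2.48384612e-04  9.99938104e-01 -1.11072725e-02  5.95758440e-04]
```

View pics/w3.png

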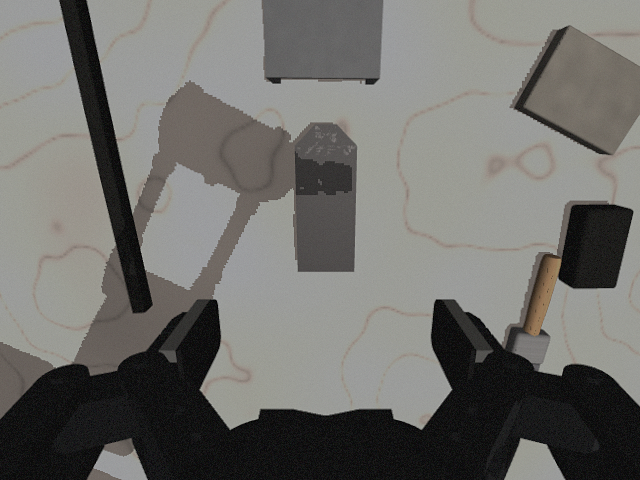

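The sample stands in front of the mouth with its nose at (324,123) and tail corners at (298,271) and (354,271). The hood's roof front edge is at row 79, from column 265 to 380. Next I measure the relative axes.

```bash
python3 - <<'E'
from h import *
import json
im=cv2.imread("pics/w3.png"); ci=json.load(open("w3.json"));g=cv2.GaussianBlur(cv2.cvtColor(im,cv2.COLOR_BGR2GRAY),(5,5),0).astype(float)
def edge(r,a,b):
    d=np.abs(np.gradient(g[r,a:b])); d[d<d.max()*.4]=0; return a+(d*np.arange(b-a)).sum()/d.sum()
def side(rows,a,b,z):
    P=onplane(ci,[[edge(r,a,b),r] for r in rows],z); f=np.polyfit(P[:,0],P[:,1],1); return f, np.abs(P[:,1]-np.polyval(f,P[:,0])).max()
def edgec(c,a,b):
    d=np.abs(np.gradient(g[a:b,c])); d[d<d.max()*.4]=0; return a+(d*np.arange(b-a)).sum()/d.sum()
hs=[side(range(2,74,3),a,b,.046) for a,b in ((255,272),(374,390))]
ss=[side(range(200,266,3),a,b,z) for a,b,z in ((290,304,.03),(348,362,.03))]
fx=onplane(ci,[[c,edgec(c,72,88)] for c in range(285,365,8)],.046)
print("mouth x",fx[:,:2].round(4).tolist()[::3])
for n,q,x in (("hood",hs,.64),("sample",ss,.525)):
    print(n,[ (f.round(4).tolist(),e.round(4)) for f,e in q],"yaw",np.mean([f[0] for f,e in q]),"y@0.64",np.mean([np.polyval(f,.64) for f,e in q]),"y@.6",np.mean([np.polyval(f,.6) for f,e in q]),"y@.45",np.mean([np.polyval(f,.45) for f,e in q]))
print("nose/tail",onplane(ci,[[324,122.5],[326,271]],.03).round(4).tolist())
E
```

```text
mouth x [[0.6384, -0.172], [0.6379, -0.193], [0.6362, -0.214], [0.6362, -0.2351]]
hood [([-0.0306, -0.1343], np.float64(0.0008)), ([-0.0308, -0.2351], np.float64(0.0002))] yaw -0.030697895667694042 y@0.64 -0.20433459465120807 y@.6 -0.2031066788245003 y@.45 -0.1985019944743462
sample [([-0.0063, -0.1689], np.float64(0.0017)), ([-0.0209, -0.224], np.float64(0.0002))] yaw -0.013619699929624942 y@0.64 -0.20515390290886631 y@.6 -0.20460911491168132 y@.45 -0.2025661599222376
nose/tail [[0.6014, -0.2053, 0.03], [0.4507, -0.2039, 0.03]]
```

```bash
python3 -m crank '{"translation":[[0,-4.3,0],[0,0,45],[0,0,45],[0,0,45],[0,0,45],[0,0,35],[0,0,15],[0,0,8]],"roll":[0.0085,0,0,0,0,0,0,0],"fingers":[1,1,1,1,1,1,1,1]}' 20 && python3 -m crank '{"translation":[[0,0,0],[0,0,0],[0,0,0],[0,0,0],[0,0,0],[0,0,0],[0,0,0],[0,0,0]],"roll":[0,0,0,0,0,0,0,0],"fingers":[0.8,0.75,0.7,0.65,0.65,0.65,0.65,0.65]}' && python3 -m crank '{"translation":[[0,0,0],[0,0,0],[0,0,0],[0,0,0],[0,0,0]],"roll":[0,0,0,0,0],"fingers":[0.5,0.5,0.5,0.5,0.5]}' 20 && python3 -m crank '{"translation":[[0,0,0],[0,0,0],[0,0,0],[0,0,0],[0,0,0],[0,0,0]],"roll":[0,0,0,0,0,0],"fingers":[0.7,0.85,1,1,1,1]}'
```

```text
clock: 17.25
position: [0.52, -0.1992, 0.0039]
ee_rot: [-0.002, 1.0, -0.015, -0.003]
contact_force: [0.4, 0.1, -0.5]
width: 0.0855
gripper_force: 0.0
clock: 18.05
position: [0.5233, -0.2016, 0.0086]
ee_rot: [0.001, 1.0, -0.015, 0.001]
contact_force: [-0.3, -3.0, 5.9]
width: 0.0595
gripper_force: 23.8
clock: 18.55
position: [0.5233, -0.2016, 0.0086]
ee_rot: [0.001, 1.0, -0.015, 0.001]
contact_force: [-0.4, -3.8, 5.8]
width: 0.0593
gripper_force: 23.8
clock: 19.15
position: [0.5222, -0.2004, 0.0071]
ee_rot: [-0.0, 1.0, -0.015, -0.0]
contact_force: [0.2, 0.5, -0.4]
width: 0.0856
gripper_force: 0.0
```

```bash
python3 -m crank '{"translation":[[0,0,-20],[0,0,-40],[-20,0,-10],[-40,0,0],[-40,0,0],[-12,0,0],[0,0,0],[0,0,0]],"roll":[0,0,0,0,0,0,0,0],"fingers":[1,1,1,1,1,0.6,0.3,0.25]}' && python3 -m crank '{"translation":[[0,0,0],[0,0,25],[0,0,25],[0,0,13],[0,0,4],[0,0,0],[0,0,0],[0,0,0]],"roll":[0,0,0,0,0,0,0,0],"fingers":[0.25,0.25,0.25,0.25,0.25,0.25,0.25,0.25]}'
python3 - <<'E'
from h import *
import json
print(manip.get_state()["ee_rot"])
for n in ("wrist",):
    ci=camera_info(n); im=get_image(n); cv2.imwrite("pics/w4.png",im)
    json.dump({k:np.array(v).tolist() for k,v in ci.items()},open("w4.json","w"))
E
```

```text
clock: 19.95
position: [0.4119, -0.198, 0.0777]
ee_rot: [0.001, 1.0, -0.016, 0.001]
contact_force: [-0.4, 0.2, 0.4]
width: 0.0444
gripper_force: 0.0
clock: 20.75
position: [0.4113, -0.1977, 0.011]
ee_rot: [0.0, 1.0, -0.015, 0.001]
contact_force: [0.1, -0.1, -0.1]
width: 0.0218
gripper_force: 0.0
[ 4.83611898e-04  9.99882813e-01 -1.52782994e-02  8.37102428e-04]
```

View pics/w4.png

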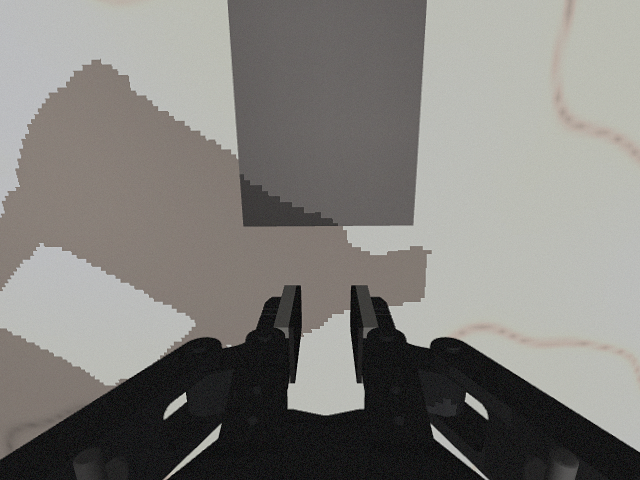

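The pushing fingers stand centred behind the tail, which spans columns 244 to 413 with its edge level. Next I push up to the earliest possible pad position.

```bash
cat > guard.py <<'E'
import sys
from rig import manip
s=manip.get_state(); f=s["contact_force"]; p=s["position"]
print(round(s["clock"],2),p.round(4),f.round(1)); sys.exit(f[0]<-float(sys.argv[1]))
E
python3 -m crank '{"translation":[[8,0,0],[8,0,0],[6,0,0],[4,0,0],[4,0,0],[4,0,0],[4,0,0],[5,0,0]],"roll":[0,0,0,0,0,0,0,0],"fingers":[0.25,0.25,0.25,0.25,0.25,0.25,0.25,0.25]}' && python3 guard.py 20 && python3 -m crank '{"translation":[[5,0,0],[5,0,0],[5,0,0],[5,0,0],[5,0,0],[5,0,0]],"roll":[0,0,0,0,0,0],"fingers":[0.25,0.25,0.25,0.25,0.25,0.25]}' && python3 guard.py 20 && python3 -m crank '{"translation":[[5,0,0],[5,0,0],[4,0,0],[4,0,0],[3,0,0],[2,0,0]],"roll":[0,0,0,0,0,0],"fingers":[0.25,0.25,0.25,0.25,0.25,0.25]}' && python3 guard.py 20
```

```text
clock: 21.6
position: [0.4525, -0.198, 0.01]
ee_rot: [-0.001, 1.0, -0.015, -0.001]
contact_force: [-3.4, 0.4, -0.8]
width: 0.021
gripper_force: 1.3
21.6 [ 0.4525 -0.198   0.01  ] [-3.4  0.4 -0.8]False
```

```bash
sed -i 's/sys.exit(\(.*\))$/sys.exit(int(\1))/' guard.py
python3 -m crank '{"translation":[[5,0,0],[5,0,0],[5,0,0],[5,0,0],[5,0,0],[5,0,0]],"roll":[0,0,0,0,0,0],"fingers":[0.25,0.25,0.25,0.25,0.25,0.25]}' && python3 guard.py 20 && python3 -m crank '{"translation":[[5,0,0],[5,0,0],[4,0,0],[3,0,0],[2,0,0],[2,0,0]],"roll":[0,0,0,0,0,0],"fingers":[0.25,0.25,0.25,0.25,0.25,0.25]}' && python3 guard.py 20
python3 - <<'E'
from h import *
import json
ci=camera_info("wrist"); im=get_image("wrist"); cv2.imwrite("pics/w5.png",im)
json.dump({k:np.array(v).tolist() for k,v in ci.items()},open("w5.json","w"))
E
```

```text
clock: 22.2
position: [0.4838, -0.1995, 0.0102]
ee_rot: [-0.0, 1.0, -0.015, 0.0]
contact_force: [-2.4, -0.2, -1.6]
width: 0.0214
gripper_force: 1.1
22.2 [ 0.4838 -0.1995  0.0102] [-2.4 -0.2 -1.6]
clock: 22.8
position: [0.5042, -0.2001, 0.0103]
ee_rot: [-0.0, 1.0, -0.015, -0.0]
contact_force: [-3.3, 1.0, -0.3]
width: 0.0211
gripper_force: 1.4
22.8 [ 0.5042 -0.2001  0.0103] [-3.3  1.  -0.3]
```

View pics/w5.png

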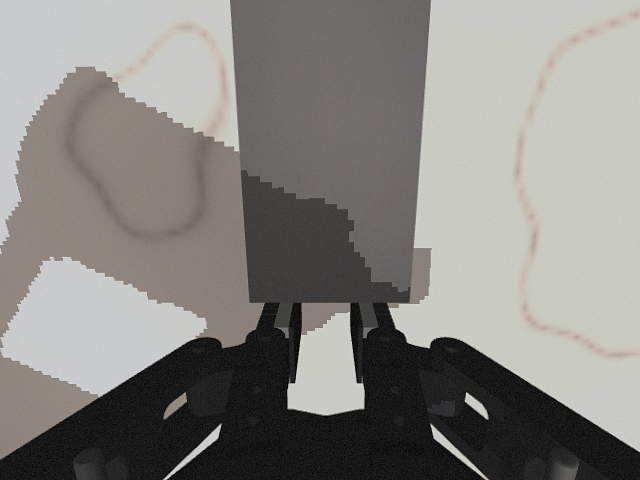

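The sample is straight against both fingers (tail edge level at row 302) and its nose is about 27 mm inside. From here I push in guarded small steps.

```bash
g(){ python3 guard.py 7; }
python3 -m crank '{"translation":[[2,0,0],[2,0,0],[2,0,0],[2,0,0],[2,0,0]],"roll":[0,0,0,0,0],"fingers":[0.25,0.25,0.25,0.25,0.25]}' >/dev/null && g && python3 -m crank '{"translation":[[1,0,0],[1,0,0]],"roll":[0,0],"fingers":[0.25,0.25]}' >/dev/null && g && python3 -m crank '{"translation":[[1,0,0],[1,0,0]],"roll":[0,0],"fingers":[0.25,0.25]}' >/dev/null && g && python3 -m crank '{"translation":[[1,0,0],[1,0,0]],"roll":[0,0],"fingers":[0.25,0.25]}' >/dev/null && g && python3 -m crank '{"translation":[[1,0,0],[1,0,0]],"roll":[0,0],"fingers":[0.25,0.25]}' >/dev/null && g && python3 -m crank '{"translation":[[1,0,0],[1,0,0]],"roll":[0,0],"fingers":[0.25,0.25]}' >/dev/null && g && python3 -m crank '{"translation":[[1,0,0],[1,0,0]],"roll":[0,0],"fingers":[0.25,0.25]}' >/dev/null && g && python3 -m crank '{"translation":[[1,0,0],[1,0,0]],"roll":[0,0],"fingers":[0.25,0.25]}' >/dev/null && g && python3 -m crank '{"translation":[[1,0,0],[1,0,0]],"roll":[0,0],"fingers":[0.25,0.25]}' >/dev/null && g && python3 -m crank '{"translation":[[1,0,0],[1,0,0]],"roll":[0,0],"fingers":[0.25,0.25]}' >/dev/null && g
```

```text
23.35 [ 0.5144 -0.2004  0.0103] [-4.2 -0.2  0.8]
23.55 [ 0.5163 -0.2005  0.0104] [-4.2 -0.2  0.9]
23.75 [ 0.5183 -0.2005  0.0104] [-3.5  0.8  1.9]
23.95 [ 0.5203 -0.2006  0.0104] [-3.4  0.3  2.2]
24.15 [ 0.5223 -0.2007  0.0104] [-4.8  0.5  2.7]
24.35 [ 0.5243 -0.2007  0.0103] [-5. -0.  2.]
24.55 [ 0.5263 -0.2008  0.0103] [-4.4  0.2  3.5]
24.75 [ 0.5283 -0.2009  0.0103] [-5.5 -0.5  3.6]
24.95 [ 0.5304 -0.2009  0.0103] [-5.5  0.3  2.2]
25.15 [ 0.5324 -0.201   0.0103] [-4.6  0.5  3. ]
```

```bash
g(){ python3 guard.py 8; }
python3 -m crank '{"translation":[[1,0,0],[1,0,0]],"roll":[0,0],"fingers":[0.25,0.25]}' >/dev/null && g && python3 -m crank '{"translation":[[1,0,0],[1,0,0]],"roll":[0,0],"fingers":[0.25,0.25]}' >/dev/null && g && python3 -m crank '{"translation":[[1,0,0],[1,0,0]],"roll":[0,0],"fingers":[0.25,0.25]}' >/dev/null && g && python3 -m crank '{"translation":[[1,0,0],[1,0,0]],"roll":[0,0],"fingers":[0.25,0.25]}' >/dev/null && g && python3 -m crank '{"translation":[[1,0,0],[1,0,0]],"roll":[0,0],"fingers":[0.25,0.25]}' >/dev/null && g && python3 -m crank '{"translation":[[1,0,0],[1,0,0]],"roll":[0,0],"fingers":[0.25,0.25]}' >/dev/null && g && python3 -m crank '{"translation":[[1,0,0],[1,0,0]],"roll":[0,0],"fingers":[0.25,0.25]}' >/dev/null && g && python3 -m crank '{"translation":[[1,0,0],[1,0,0]],"roll":[0,0],"fingers":[0.25,0.25]}' >/dev/null && g && python3 -m crank '{"translation":[[1,0,0],[1,0,0]],"roll":[0,0],"fingers":[0.25,0.25]}' >/dev/null && g && python3 -m crank '{"translation":[[1,0,0],[1,0,0]],"roll":[0,0],"fingers":[0.25,0.25]}' >/dev/null && g
```

```text
25.35 [ 0.5344 -0.2011  0.0103] [-4.1 -0.5  3.8]
25.55 [ 0.5364 -0.2011  0.0103] [-5.5 -0.   3. ]
25.75 [ 0.5384 -0.2012  0.0103] [-5.   0.9  3.5]
25.95 [ 0.5404 -0.2012  0.0103] [-5.5 -0.4  3.6]
26.15 [ 0.5424 -0.2013  0.0103] [-4.6 -0.   3.7]
26.35 [ 0.5444 -0.2014  0.0103] [-4.7  0.6  3.3]
26.55 [ 0.5464 -0.2014  0.0103] [-3.8  0.4  3.1]
26.75 [ 0.5484 -0.2015  0.0103] [-4.4  0.8  3.3]
26.95 [ 0.5504 -0.2016  0.0103] [-4.6  0.   3.7]
27.15 [ 0.552  -0.2016  0.0103] [-5.2  0.9  4.2]
```

```bash
g(){ python3 guard.py 12; }
python3 -m crank '{"translation":[[0.5,0,0],[0.5,0,0]],"roll":[0,0],"fingers":[0.25,0.25]}' >/dev/null && g && python3 -m crank '{"translation":[[0.5,0,0],[0.5,0,0]],"roll":[0,0],"fingers":[0.25,0.25]}' >/dev/null && g && python3 -m crank '{"translation":[[0.5,0,0],[0.5,0,0]],"roll":[0,0],"fingers":[0.25,0.25]}' >/dev/null && g && python3 -m crank '{"translation":[[0.5,0,0],[0.5,0,0]],"roll":[0,0],"fingers":[0.25,0.25]}' >/dev/null && g && python3 -m crank '{"translation":[[0.5,0,0],[0.5,0,0]],"roll":[0,0],"fingers":[0.25,0.25]}' >/dev/null && g && python3 -m crank '{"translation":[[0.5,0,0],[0.5,0,0]],"roll":[0,0],"fingers":[0.25,0.25]}' >/dev/null && g
```

```text
27.35 [ 0.5529 -0.2016  0.0103] [-5.3 -0.4  3.6]
27.55 [ 0.5539 -0.2016  0.0103] [-5.7  0.1  4. ]
27.75 [ 0.5549 -0.2016  0.0103] [-5.1  0.   5. ]
27.95 [ 0.5558 -0.2017  0.0103] [-6.1 -0.2  4.7]
28.15 [ 0.5568 -0.2017  0.0103] [-5.4  0.8  4.5]
28.35 [ 0.5577 -0.2017  0.0103] [-5.7  0.1  4.8]
```

```bash
g(){ python3 guard.py 9; }
python3 -m crank '{"translation":[[0.5,0,0],[0.5,0,0]],"roll":[0,0],"fingers":[0.25,0.25]}' >/dev/null && g && python3 -m crank '{"translation":[[0.5,0,0],[0.5,0,0]],"roll":[0,0],"fingers":[0.25,0.25]}' >/dev/null && g && python3 -m crank '{"translation":[[0.5,0,0],[0.5,0,0]],"roll":[0,0],"fingers":[0.25,0.25]}' >/dev/null && g && python3 -m crank '{"translation":[[0.5,0,0],[0.5,0,0]],"roll":[0,0],"fingers":[0.25,0.25]}' >/dev/null && g && python3 -m crank '{"translation":[[0.5,0,0],[0.5,0,0]],"roll":[0,0],"fingers":[0.25,0.25]}' >/dev/null && g && python3 -m crank '{"translation":[[0.5,0,0],[0.5,0,0]],"roll":[0,0],"fingers":[0.25,0.25]}' >/dev/null && g&& python3 -m crank '{"translation":[[0.5,0,0],[0.5,0,0]],"roll":[0,0],"fingers":[0.25,0.25]}' >/dev/null && g&& python3 -m crank '{"translation":[[0.5,0,0],[0.5,0,0]],"roll":[0,0],"fingers":[0.25,0.25]}' >/dev/null && g
```

```text
28.55 [ 0.5587 -0.2017  0.0103] [-5.9 -0.2  4.9]
28.75 [ 0.559  -0.2017  0.0102] [-8.8 -1.2  6.4]
28.95 [ 0.559  -0.2017  0.0102] [-9.3 -1.   8.1]
```

The hard end is felt: motion stopped at x=0.559 and the force is rising. Now I press firmly.

```bash
g(){ python3 guard.py 16; }
python3 -m crank '{"translation":[[0.5,0,0],[0.5,0,0]],"roll":[0,0],"fingers":[0.25,0.25]}' >/dev/null && g && python3 -m crank '{"translation":[[0.5,0,0],[0.5,0,0]],"roll":[0,0],"fingers":[0.25,0.25]}' >/dev/null && g && python3 -m crank '{"translation":[[0.5,0,0],[0.5,0,0]],"roll":[0,0],"fingers":[0.25,0.25]}' >/dev/null && g && python3 -m crank '{"translation":[[0.5,0,0],[0.5,0,0]],"roll":[0,0],"fingers":[0.25,0.25]}' >/dev/null && g && python3 -m crank '{"translation":[[0.5,0,0],[0.5,0,0]],"roll":[0,0],"fingers":[0.25,0.25]}' >/dev/null && g
```

```text
29.15 [ 0.5592 -0.2017  0.0102] [-11.4  -1.1   7.5]
29.35 [ 0.5592 -0.2016  0.0102] [-14.5  -1.4  10.3]
29.55 [ 0.5592 -0.2016  0.0101] [-16.   -2.2  10.3]
29.75 [ 0.5593 -0.2015  0.0101] [-16.6  -2.4  12.1]
```

```bash
g(){ python3 guard.py 24.5; }
python3 -m crank '{"translation":[[0.7,0,0],[0.7,0,0]],"roll":[0,0],"fingers":[0.25,0.25]}' >/dev/null && g && python3 -m crank '{"translation":[[0.7,0,0],[0.7,0,0]],"roll":[0,0],"fingers":[0.25,0.25]}' >/dev/null && g && python3 -m crank '{"translation":[[0.7,0,0],[0.7,0,0]],"roll":[0,0],"fingers":[0.25,0.25]}' >/dev/null && g && python3 -m crank '{"translation":[[0.7,0,0],[0.7,0,0]],"roll":[0,0],"fingers":[0.25,0.25]}' >/dev/null && g; python3 -m crank '{"translation":[[0,0,0],[0,0,0],[0,0,0]],"roll":[0,0,0],"fingers":[0.25,0.25,0.25]}'
```

```text
29.95 [ 0.5594 -0.2015  0.0101] [-20.4  -2.4  13.9]
30.15 [ 0.5594 -0.2014  0.0101] [-23.2  -3.   16.2]
30.35 [ 0.5595 -0.2014  0.0101] [-24.6  -3.5  18.7]
clock: 30.65
position: [0.5595, -0.2013, 0.0101]
ee_rot: [-0.001, 1.0, -0.014, -0.01]
contact_force: [-24.4, -2.3, 17.3]
width: 0.0213
gripper_force: 12.2
```

```bash
python3 -m crank '{"translation":[[-3,0,0],[-4,0,0],[-4,0,0],[-8,0,0],[-15,0,0],[-20,0,0],[-20,0,0],[0,0,0]],"roll":[0,0,0,0,0,0,0,0],"fingers":[0.25,0.25,0.25,0.25,0.25,0.25,0.25,0.25]}' && python3 -m crank '{"translation":[[0,0,-30],[0,0,-45],[0,0,-45],[0,0,-45],[0,0,-45],[0,0,0],[0,0,0]],"roll":[0,0,0,0,0,0,0],"fingers":[0.25,0.25,0.25,0.25,0.25,0.25,0.25]}'
python3 - <<'E'
from h import *
import json
ci=camera_info("wrist"); im=get_image("wrist"); t=get_image("top")
json.dump({k:np.array(v).tolist() for k,v in ci.items()},open("w6.json","w"))
t2=cv2.resize(t[130:300,180:500],(640,340),interpolation=cv2.INTER_CUBIC)
cv2.imwrite("pics/w6.png",im); out=np.vstack([cv2.resize(im[0:330],(500,258)),cv2.resize(t2,(500,266))]); cv2.imwrite("pics/end.png",out)
E
```

```text
clock: 31.45
position: [0.4939, -0.1993, 0.0102]
ee_rot: [-0.0, 1.0, -0.016, -0.0]
contact_force: [-1.2, 0.6, -0.8]
width: 0.0215
gripper_force: 0.0
clock: 32.15
position: [0.4977, -0.2005, 0.222]
ee_rot: [0.001, 1.0, -0.015, 0.003]
contact_force: [-0.9, 0.1, -0.8]
width: 0.0217
gripper_force: 0.0
```

View pics/end.png

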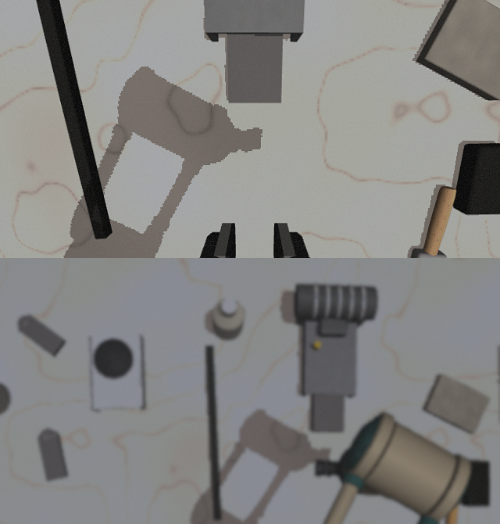

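The sample sits straight and centred in the hood, with its tail outside at about (254,101) in the upper picture. The gripper is clear of everything and the other things on the table have not moved, so I hand in.

```bash
python3 -c "
from rig import manip
print(manip.sign_off())"
```

```text
the job is handed in; nothing more can be done
None
```

The sample lies straight in the hood, nose first, with the sprung pad pressed firmly back against its hard end (about 25 N at the wrist); the gripper has let go, the other things look unmoved, and the job was handed in at about 32 s.

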